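Wedge the splash guard's wing open

ROBOT

A 6-joint arm with a two-finger parallel gripper is mounted at the origin on the work surface. World frame = base frame: x ahead of the robot, y to its left, z up, the work surface at z = 0. Lengths are in m, angles in rad, forces in N, time in s.
With the tool pointing down it reaches from about 0.35 to 0.975 m from the base axis. Payload 4.9 kg.
Tool frame: the origin (TCP) lies at the very end of the fingers, on their centre line; the grasp point (between the pads) lies ctrl.grip_point_offset behind it (ctrl.grip_point_offset is the distance from the TCP to the grasp point, in m); z points along the fingers, y is the direction in which the jaws open and shut (so a half turn about z gives the same grasp; the last joint's range is limited). The gripper opens to 85 mm and grips with 20 to 120 N. Pads are 22 mm wide; open, the fingers measure 114 mm over their backs; the gripper's body (76 mm by 85 mm) begins 54 mm behind the grasp point. The pads swing forward as they close: fully open they stand 13 mm farther back than shut.
Start: joints at [-1.467, 0.053, 1.613, -0, 1.476, -0.119], TCP at [0.138, -0.61, 0.231] pointing down, gripper open.
Joint ranges: [-3.01, 3.01], [-1.01, 2.22], [0.06, 2.58], [-1.02, 4.17], [0.09, 2.62], [-3.14, 3.14]. Speed limits (rad/s): [2.57, 2.57, 3.14, 3.14, 3.14, 3.14].

INTERFACE

Orientations are given as a rotation vector (axis times angle).
In Python, from station import ctrl gives the robot as it stands. The module is installed in compiled form; this text tells all that it offers.
- The arm moves only by the shell command python3 -m creep 'ROWS' [FORCE]. ROWS is JSON, a list of rows, each a list of 5 numbers: the closure in counts, from 0 (fully open) to 255 (shut), then the shift along the tool's x, y, z in mm, then the turn about the tool's z in rad. A call has 1 to 12 rows; each row is the pose to reach, as a shift and turn from the pose commanded when the call began, along the tool's axes at that moment; what a row does not reach only later rows make up. A row lasts 1/12 s, in which the tool goes at most 41.7 mm and 7.16 degrees, less where a joint would pass 70% of its speed; a pose out of reach is approached as far as the arm can. A call with a gripper value outside its range is refused whole. The fingers move at their own pace and stop on an object; FORCE is the grip in N (left out, the last holds). Time passes only in rows, so rows that repeat a pose let the fingers close. It gives the time, the measured TCP pose, the force and the opening at its end, in the units of the state.
- ctrl.get_obs(): the state, without advancing time (a new reading comes with each control period).
- ctrl.get_image(name): name is "scene" or "top" or "wrist"; returns the picture (480x640x3 uint8, red, green, blue); there is no depth.
- ctrl.calibration(name): a dict with "fx", "fy", "cx", "cy" (pixels), "R" (3x3) and "t" (3): a world point X has camera coordinates R X + t. Camera axes: x right, y down, z forward; pixel columns grow to the right and rows downward; lengths in m; the calibration is good to about 2 mm. The wrist camera is an equidistant fisheye: a pixel r from the principal point sees the ray r / f radians off the axis. A picture is of the moment at which its call begins: read the wrist's pose just before it. calibration takes no time and is no camera call; for the wrist camera it gives the pose at the moment of the call.
- ctrl.finish_job(): hands the job in, once; it reports no verdict.
Trained networks look in the newest picture that a camera, given by its name, has taken for a name from the list of things; names that differ only in an ending like _2 or _b are one class to them, and where a whole thing is asked for, a point or a joint stands for the part that bears it (a point fixed in the world has none). Each returns a list of dicts, best first, with "conf" (0 to 1); they miss things now and then, are a little off and sometimes report something else, mostly with a low value. They report only what shows in the picture. A call takes as long as a camera call. They do not tell look-alikes from the thing itself.
- ctrl.boxes_of(camera, label): "rect" ([left, top, width, height] in pixels, round what is visible of it).
- ctrl.outline_of(camera, label): "mask" (480x640 bool, what is visible of it) and "rect" ([left, top, width, height] in pixels, round what is visible of it).
The state is a dict: "t": time; "q": joint angles; "dq": joint speeds; "effort": joint torques, N m; "tool_pos": TCP position; "tool_rot": TCP orientation; "contact_force": force on the tool from outside, world axes, zero at the start; "wrist_torque": the same for the moment, N m; "opening": finger opening in m.
Only numpy, scipy, OpenCV 4.12 (cv2) and the standard library are available. Lean on these libraries where they do the work, as an engineer would, in place of code of your own. Each camera call takes 0.05 s, during which the arm holds its last target. There are 200 camera calls.

TASK

On the packing bench, take the rubber wedge by its heel and push it, thin end first and flat on the bench, under the outer half of the splash guard's swinging wing, from the side towards which the wing would swing shut. Drive it in squarely until the wing stands fully open against its stop and is lifted a little and jammed by the wedge, then let go; leave the rubber block, the jar and the empty tub where they are.

Things in the scene. Friction and masses are not known exactly. Their poses are not given: they have to be found in the camera images.
- wedge_heel (a point): Heel centre of the dark grey rubber wedge (150 long, 40 wide, lying flat, 0.2 kg). The heel is a box 50 long, 40 wide, 50 mm high: grip it across its 40 mm width. Ahead of it a ramp 100 mm long falls evenly from 26 mm to 6 mm at the thin end. This point: 25 mm above the underside; x points along the wedge to the thin end, y across, z up.
- wedge_tip (a point): middle of the wedge's thin end, 125 mm ahead of the heel centre and 3 mm above the underside; same axes as wedge_heel. It should end well within the wing's outer half.
- guard: Fixed splash guard: steel post 22 mm thick, 171 mm high, with a clear screen in a tube frame 150 mm high running 220 mm to its own -y side. Origin: foot of the post on the bench, on the wing's hinge axis. Fully open, the wing stands out along the guard's own -x axis (roughly towards the robot); it swings shut towards the guard's own +y side, where the wedge must come from.
- wing (a joint): Angle of the swinging wing, rad: 0 = shut (along the guard's +y), 1.571 = fully open at its stop (along the guard's -x). Starts 0.1 to 0.35 short of the stop; swings easily, so the wedge pushed under it carries it to the stop. The wing is a clear sheet in a frame of 16 mm steel tube, 0.55 kg, reaching 240 mm from the hinge axis, 150 mm high, underside 16 mm above the bench.
- wing_edge (a point): Underside of the wing's bottom tube, 170 mm out from the hinge axis: a good place for the wedge. y points along the wing away from the hinge. At the stop the ramp touches the tube when the heel centre is about 78 mm from the wing's middle plane; pushing on to 58 to 65 mm (5 to 18 N) lifts the wing 2 to 4 mm on its sprung hinge (6 mm at most) and jams it; it stays when let go.
- block: bystander: plain dark grey rubber block, 100 x 40 x 45 mm, no ramp; origin under its centre, x axis along it.
- jar: bystander: low brown jar with a steel cap, 56 mm diameter, 60 mm high; origin under its centre.
- tub: bystander: empty clear food tub, 178 x 120 x 52 mm, open at the top; origin under its centre.
Things that resemble listed ones, but are neither listed nor needed, are in the scene too. What is shaped like the part that bears wedge_heel but pink or turquoise is not meant.

How it is judged:
By the outcome, as a careful person would: the job done as asked, in the order asked, and still so for the second after the job is handed in, with the robot touching nothing.
It also fails if it takes over 38 s, if anything falls off the work surface, if the arm or the gripper's body presses on something with over 40 N, if the wrist force passes 120 N, or if a joint passes its speed limit or range.

## Working session

There is one attempt and no reset: what is moved stays moved. The work goes in short steps, Python scripts to look and compute and a shell command to move; the robot and the scene stay as the last step left them, time stands still between calls to the robot, and variables do not carry over. Pictures are saved under pics/ and viewed, about 8 in all and at most 12, crops included, and the job is handed in when it is done.

```bash
mkdir -p pics; python3 - <<'E'
from station import ctrl
import cv2,numpy as np
o=ctrl.get_obs();print(o['t'],o['tool_pos'],o['tool_rot'],o['opening'],ctrl.grip_point_offset)
for n in('scene','top'):
    im=ctrl.get_image(n);cv2.imwrite(f'pics/{n}0.png',im[:,:,::-1])
    c=ctrl.calibration(n);print(n,c)
    for l in('wedge_heel','guard','wing','block','jar','tub'):
        for d in ctrl.boxes_of(n,l)[:4]:print(n,l,round(d['conf'],2),np.round(d['rect']))
E
```

```text
0.0 [ 0.13801885 -0.60892279  0.2300486 ] [-3.12003314e+00 -3.49047136e-01  1.10961421e-05] 0.08549856665778846 0.0187
scene {'fx': 458.4705640590549, 'fy': 458.4705640590549, 'cx': 327.6358873556133, 'cy': 234.6272451369595, 'R': array([[ 0.86672598,  0.49877699, -0.00275435],
       [ 0.43096479, -0.75164577, -0.49929749],
       [-0.2511084 ,  0.43156708, -0.86642624]]), 't': array([-0.48832788, -0.22819889,  1.47901402])}
scene wedge_heel 0.93 [403. 136.  45.  33.]
scene wedge_heel 0.92 [356. 116.  37.  41.]
scene wedge_heel 0.81 [424. 190.  19.  55.]
scene wedge_heel 0.73 [289. 203.  63. 165.]
scene guard 0.78 [290. 205.  61. 162.]
scene guard 0.48 [371. 172.  17.  27.]
scene wing 0.91 [292. 206.  45.  69.]
scene block 0.92 [326. 147.  16.  35.]
scene jar 0.68 [372. 170.  19.  27.]
scene tub 0.59 [145. 299.  86.  80.]
scene tub 0.45 [288. 203.  66. 168.]
top {'fx': 561.3310455707739, 'fy': 561.3310455707739, 'cx': 320.6592685517036, 'cy': 239.7521937999856, 'R': array([[ 0.00875347, -0.99980815,  0.01752228],
       [-0.980424  , -0.01202808, -0.19653017],
       [ 0.19670323, -0.01545895, -0.9803412 ]]), 't': array([-0.02462457,  0.58306243,  1.22516995])}
top wedge_heel 0.86 [105. 255.  74.  32.]
top wedge_heel 0.84 [192. 136.  60.  44.]
top wedge_heel 0.79 [111. 327.  65.  25.]
top wedge_heel 0.75 [120. 170.  25.  64.]
top guard 0.65 [321. 177. 156. 117.]
top wing 0.57 [325. 187.  51. 106.]
top block 0.66 [189. 287.  45.  22.]
top jar 0.76 [203. 213.  28.  29.]
top jar 0.5 [325. 192.  45. 103.]
top tub 0.73 [477. 276.  62.  83.]
```

View pics/top0.png

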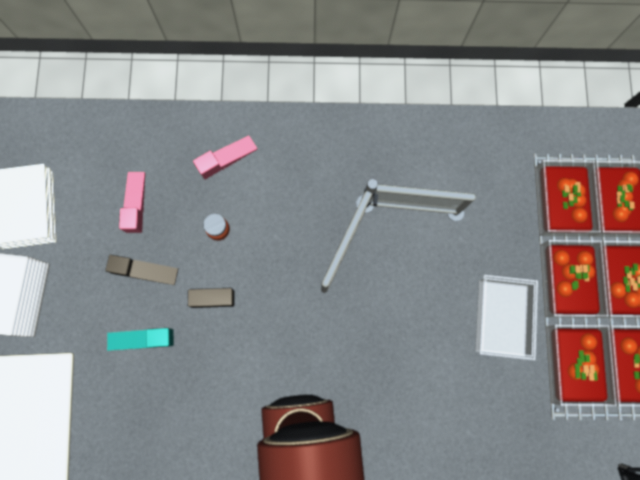

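View pics/scene0.png

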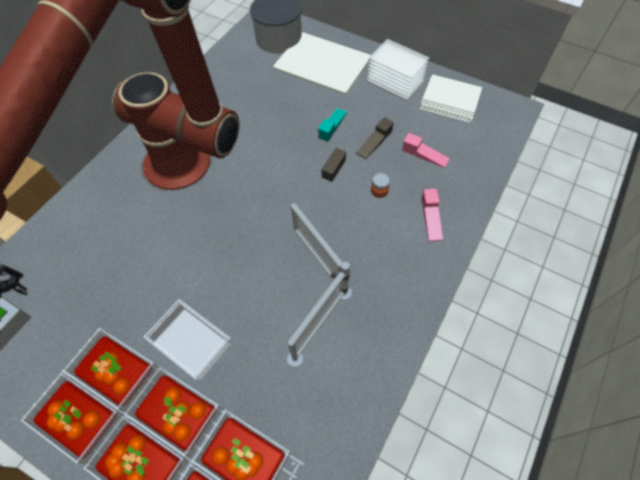

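The pictures show four wedge-shaped things. In top, pink ones are at (225,157) and (132,200), a turquoise one at (140,340), and a dark grey one at (142,270). The dark grey piece at (210,298) has no ramp, so it is the block. The dark grey stepped one at (142,270), heel to the left at about (119,265), fits the description. The guard post is at (372,188), with the wing running to (325,288). Next I'll confirm this in a crop and fit the poses.

```bash
cat > h.py <<'E'
from station import ctrl
import cv2,numpy as np
from scipy.optimize import minimize
def proj(c,P):
    X=np.asarray(P)@c['R'].T+c['t'];return np.c_[c['fx']*X[:,0]/X[:,2]+c['cx'],c['fy']*X[:,1]/X[:,2]+c['cy']]
def ray(c,uv,z):
    d=c['R'].T@np.array([(uv[0]-c['cx'])/c['fx'],(uv[1]-c['cy'])/c['fy'],1]);o=-c['R'].T@c['t'];return o+d*(z-o[2])/d[2]
def box(x0,x1,z0,z1a,z1b,w):return np.array([[x,y,z] for x,zt in((x0,z1a),(x1,z1b)) for y in(-w,w) for z in(z0,zt)])
WEDGE=[box(-.025,.025,0,.05,.05,.02),box(.025,.125,0,.026,.006,.02)]
def place(P,p):
    c,s=np.cos(p[2]),np.sin(p[2]);return P@np.array([[c,s,0],[-s,c,0],[0,0,1]])+[p[0],p[1],0]
def sil(c,parts,p,S=4):
    m=np.zeros((480*S,640*S),np.uint8)
    for P in parts:cv2.fillConvexPoly(m,cv2.convexHull(np.round((proj(c,place(P,p))+.5)*S).astype(np.int32)),1)
    return cv2.resize(m.astype(np.float32),(640,480),interpolation=cv2.INTER_AREA)
def fit(ms,parts,p0):
    f=lambda p:sum(np.abs(sil(c,parts,p)-m).sum()/m.sum() for c,m in ms)
    s0=np.array(p0)+np.array([[0,0,0],[.012,0,0],[0,.012,0],[0,0,.12]])
    r=minimize(f,p0,method='Nelder-Mead',options=dict(initial_simplex=s0,xatol=2e-4,fatol=1e-4));return r.x,r.fun
E
python3 - <<'E'
from h import *
T=ctrl.calibration('top');S=ctrl.calibration('scene')
a=ray(T,(119,263),.05);b=ray(T,(176,273),.003);print(a,b)
ms={}
for n,l,at in(('top','wedge_heel',(142,270)),('scene','wedge_heel',(375,137))):
    im=ctrl.get_image(n)
    for d in ctrl.outline_of(n,l):
        r=d['rect']
        if abs(r[0]+r[2]/2-at[0])<10 and abs(r[1]+r[3]/2-at[1])<10:ms[n]=d['mask'].astype(float);print(n,d['conf'],d['mask'].sum())
p0=[a[0],a[1],np.arctan2(*(b-a)[[1,0]])]
cc=dict(top=T,scene=S)
for k in(['top'],['scene'],['top','scene']):
    if all(i in ms for i in k):print(k,fit([(cc[i],ms[i]) for i in k],WEDGE,p0))
im=cv2.imread('pics/top0.png')
A=cv2.resize(im[235:320,90:250],None,fx=5,fy=5,interpolation=cv2.INTER_CUBIC)
cv2.imwrite('pics/cropW.png',cv2.resize(A,(640,340)))
B=cv2.resize(im[170:305,310:490],None,fx=4.4,fy=4.4,interpolation=cv2.INTER_CUBIC)
cv2.imwrite('pics/cropG.png',B)
print('post top',ray(T,(372.5,184),.171))
E
```

```text
[0.52554173 0.43817559 0.05      ] [0.51057534 0.31954528 0.003     ]
top 0.68 1335
scene 0.88 689
['top'] (array([ 0.52386769,  0.44288536, -1.73970877]), np.float64(0.044101123595505616))
['scene'] (array([ 0.51780014,  0.44617439, -1.69383465]), np.float64(0.06195573294629898))
['top', 'scene'] (array([ 0.52302087,  0.44324554, -1.74429512]), np.float64(0.20317856036268162))
post top [ 0.68290986 -0.12592669  0.171     ]
```

View pics/cropW.png

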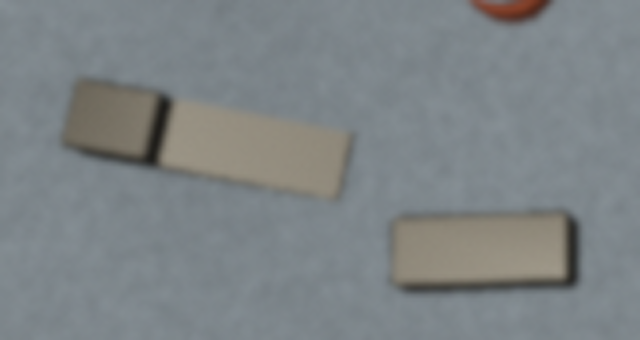

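View pics/cropG.png

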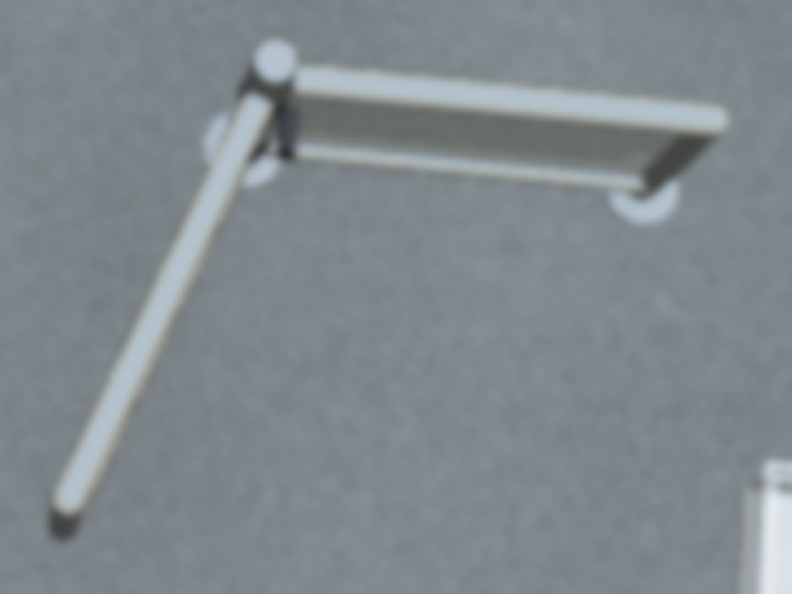

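The crop confirms the dark grey wedge: heel block to the left at top (119,265), ramp falling to the right. The plain block beside it has no ramp. In the guard crop, the post cap is at top (372.5,184), the screen bar runs to (474,197), and the wing's outer top end is at (325.5,284).

```bash
python3 - <<'E'
from h import *
T=ctrl.calibration('top');S=ctrl.calibration('scene')
g=lambda u,v,z:ray(T,(310+u/4.4,170+v/4.4),z)[:2]
H=g(275,60,.171);print('hinge',H,'foot',g(242,148,.003),'foot2',g(645,190,.003))
a,b=g(320,82,.150),g(715,119,.150);d=b-a;yaw=np.arctan2(d[1],d[0])+np.pi/2
print('screen a,b',a,b,'guard yaw',yaw,'len to b',np.linalg.norm(b-H))
for zt in(.15,.166):
    e=g(70,498,zt);w=e-H;print('wing end',zt,e,'len',np.linalg.norm(w),'ang',np.arctan2(w[1],w[0]))
    e1,e2=g(255,100,zt),e;w=e2-e1;print(' dir from bar',np.arctan2(w[1],w[0]))
# scene: post cap centre
print('cap in scene',proj(S,[[*H,.171],[*H,0]]))
u=np.array([-np.cos(yaw),-np.sin(yaw)]);n=np.array([-np.sin(yaw),np.cos(yaw)])  # open dir, +y side
E0=H+.17*u
for dd in(.16,.12,.078,.062):print('heel target',dd,E0+dd*n)
print('wedge yaw target',np.arctan2(*(-n)[[1,0]]))
im=cv2.imread('pics/scene0.png');cv2.imwrite('pics/cropS.png',cv2.resize(im[180:380,270:370],None,fx=3,fy=3,interpolation=cv2.INTER_CUBIC))
print(ctrl.get_obs()['t'])
for p in([.523,.443],[.52,.3]):print(np.hypot(*p))
E
```

```text
hinge [ 0.68371491 -0.12593428] foot [ 0.68482382 -0.12594263] foot2 [ 0.66394273 -0.34772894]
screen a,b [ 0.67924156 -0.15032056] [ 0.66306087 -0.3446122 ] guard yaw -0.08308868182084517 len to b 0.2196511412453911
wing end 0.15 [ 0.47254111 -0.02882192] len 0.23243317762750573 ang 2.7105617544167893
 dir from bar 2.715622152519429
wing end 0.166 [ 0.47059725 -0.02840817] len 0.23437252451012022 ang 2.7124231175817655
 dir from bar 2.715622152519429
cap in scene [[344.64210939 266.05576676]
 [342.80354125 293.58037798]]
heel target 0.16 [0.52758029 0.04762257]
heel target 0.12 [0.52426056 0.00776056]
heel target 0.078 [ 0.52077485 -0.03409454]
heel target 0.062 [ 0.51944696 -0.05003934]
wedge yaw target -1.6538850086157417
0.9
0.6854035307758489
0.6003332407921453
```

View pics/cropS.png

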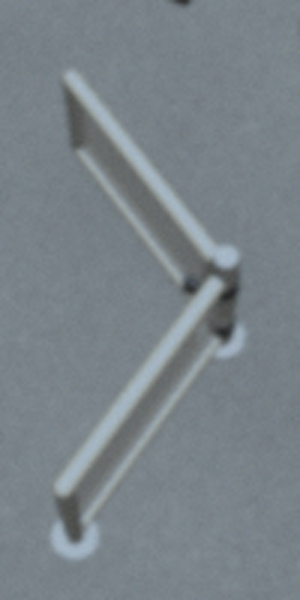

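The scene view agrees with the projected post cap (345,266). The guard is at (0.684,-0.126) with yaw about -0.087, and the wing is about 0.34 short of its stop. I'm moving now, staying above the wing, towards the wedge.

```bash
python3 -m creep '[[0,365,-337,-30,-1.177],[0,365,-337,-30,-1.177],[0,365,-337,-30,-1.177],[0,365,-337,-30,-1.177],[0,365,-337,-30,-1.177],[0,365,-337,-30,-1.177],[0,365,-337,-30,-1.177],[0,365,-337,-30,-1.177],[0,365,-337,-30,-1.177],[0,365,-337,-30,-1.177],[0,365,-337,-30,-1.177],[0,365,-337,-30,-1.177]]' 60
cat > rel.py <<'E'
from station import ctrl
import sys,numpy as np
from scipy.spatial.transform import Rotation as Ro
o=ctrl.get_obs();R=Ro.from_rotvec(o['tool_rot']).as_matrix()
x,y,z,psi=map(float,sys.argv[1:5])
d=R.T@(np.array([x,y,z])-o['tool_pos'])*1000
p=np.arctan2(R[1,0],R[0,0])
print('t',o['t'],'pos',np.round(o['tool_pos'],4),'psi',round(p,3),'F',np.round(o['contact_force'],1),'shift mm',np.round(d,1),'dist',np.round(np.linalg.norm(d)),'turn',round(p-psi,3),'q',np.round(o['q'],2))
E
python3 rel.py .523 .443 .2 1.4
```

```text
t: 1.9
tool_pos: [0.4205, -0.1982, 0.2619]
tool_rot: [2.402, 2.023, 0.001]
contact_force: [1.3, -1.7, -0.4]
opening: 0.0856
t 1.9 pos [ 0.4205 -0.1982  0.2619] psi 1.4 F [ 1.3 -1.7 -0.4] shift mm [649.3  -7.9  61.6] dist 652.0 turn 0.0 q [-0.6  -0.36  1.93  0.    1.57 -0.43]
```

```bash
python3 -m creep '[[0,500,-6,0,0],[0,500,-6,0,0],[0,500,-6,0,0],[0,500,-6,0,0],[0,500,-6,0,0],[0,500,-6,0,0],[0,500,-6,0,0],[0,500,-6,0,0],[0,500,-6,0,0],[0,500,-6,0,0],[0,500,-6,0,0],[0,500,-6,0,0]]'
python3 -m creep '[[0,149,-2,85,0],[0,149,-2,85,0],[0,149,-2,85,0],[0,149,-2,85,0],[0,149,-2,85,0],[0,149,-2,85,0],[0,149,-2,85,0]]'
python3 - <<'E'
from h import *
c=ctrl.calibration('wrist');im=ctrl.get_image('wrist');cv2.imwrite('pics/wr1.png',im[:,:,::-1])
ms=[(d['conf'],d['rect'],d['mask']) for d in ctrl.outline_of('wrist','wedge_heel')];print([(round(a,2),r) for a,r,_ in ms])
import h
def fproj(c,P):
    X=np.asarray(P)@c['R'].T+c['t'];r=np.hypot(X[:,0],X[:,1]);k=np.arctan2(r,X[:,2])/r;return np.c_[c['fx']*k*X[:,0]+c['cx'],c['fy']*k*X[:,1]+c['cy']]
h.proj=fproj
p0=[.5235,.443,-1.742]
uv=fproj(c,place(np.array([[0,0,.05],[.125,0,.003]]),p0));print('pred',uv,c['cx'],c['cy'],c['fx'])
for a,r,m in ms:
    if abs(r[0]+r[2]/2-uv[:,0].mean())<80 and abs(r[1]+r[3]/2-uv[:,1].mean())<80:
        print(a,r,fit([(c,m.astype(float))],WEDGE,p0))
E
python3 rel.py .523 .443 .01 1.4
```

```text
t: 2.9
tool_pos: [0.4986, 0.2958, 0.2615]
tool_rot: [2.402, 2.024, 0.001]
contact_force: [0.7, -0.5, 0.8]
opening: 0.0855
t: 3.48
tool_pos: [0.5221, 0.4405, 0.1762]
tool_rot: [2.402, 2.024, -0.001]
contact_force: [0.5, -1.3, 0.6]
opening: 0.085
[(0.92, [115.0, 218.1, 68.3, 118.6]), (0.9, [530.9, 317.8, 60.4, 63.1]), (0.88, [286.8, 184.3, 56.2, 161.6]), (0.73, [409.4, 176.5, 144.2, 78.1])]
pred [[318.41638783 227.23556855]
 [317.93904622 340.31009144]] 316.1179997429312 239.62705784027733 371.64829954431775
0.88 [286.8, 184.3, 56.2, 161.6] (array([ 0.5209908 ,  0.44078636, -1.7319018 ]), np.float64(0.024421188801910576))
t 3.5833 pos [0.523  0.44   0.1783] psi 1.399 F [ 0.  -0.3 -0.1] shift mm [  2.7  -0.8 168.3] dist 168.0 turn -0.001 q [ 0.59  0.22  1.52 -0.    1.4   0.76]
```

View pics/wr1.png

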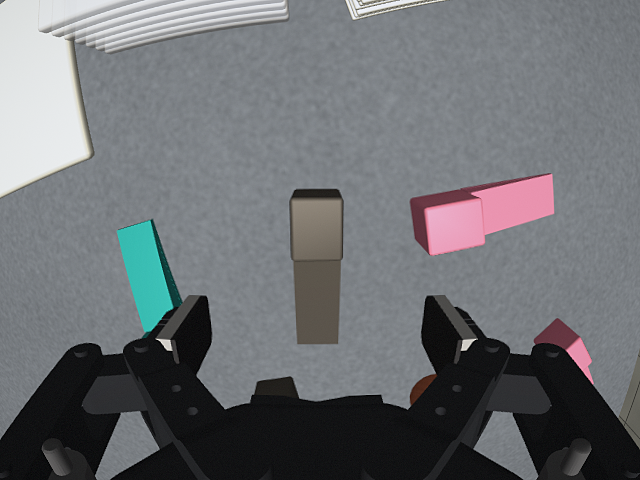

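The wrist view shows the dark wedge centred at (317,265) between the fingers. The fit is good: heel (0.521,0.441), yaw -1.732. I'll descend, grip and lift.

```bash
python3 -m creep '[[0,0,-2,60,-0.01],[0,0,-2,120,-0.01],[0,0,-2,155,-0.01],[0,0,-2,168,-0.01],[0,0,-2,168,-0.01],[0,0,-2,168,-0.01],[255,0,-2,168,-0.01],[255,0,-2,168,-0.01],[255,0,-2,168,-0.01],[255,0,-2,168,-0.01],[255,0,-2,168,-0.01],[255,0,-2,168,-0.01]]' 60
python3 -m creep '[[255,0,0,0,0],[255,0,0,0,0],[255,0,0,0,0],[255,0,0,-20,0],[255,0,0,-60,0],[255,0,0,-100,0],[255,0,0,-100,0],[255,0,0,-100,0]]'
python3 rel.py .524 .12 .1 1.487
```

```text
t: 4.58
tool_pos: [0.5223, 0.4423, 0.0121]
tool_rot: [2.392, 2.035, 0.009]
contact_force: [0.2, -0.4, 7.3]
opening: 0.0393
t: 5.25
tool_pos: [0.5225, 0.4427, 0.1135]
tool_rot: [2.392, 2.035, 0.014]
contact_force: [-0.5, 0.3, -2.3]
opening: 0.0392
t 5.25 pos [0.5225 0.4427 0.1135] psi 1.41 F [-0.5  0.3 -2.3] shift mm [-318.3   53.1   11.9] dist 323.0 turn -0.077 q [0.59 0.28 1.57 0.   1.29 0.76]
```

```bash
python3 -m creep '[[255,-40,8,0,-0.02],[255,-80,16,0,-0.04],[255,-120,24,0,-0.074],[255,-160,32,0,-0.074],[255,-200,40,0,-0.074],[255,-240,48,0,-0.074],[255,-275,56,0,-0.074],[255,-305,62,0,-0.074],[255,-318,64,0,-0.074],[255,-318,64,0,-0.074],[255,-318,64,0,-0.074],[255,-318,64,0,-0.074]]'
python3 -m creep '[[255,0,0,35,0],[255,0,0,65,0],[255,0,0,85,0],[255,0,0,95,0],[255,0,0,98,0],[255,0,0,100,0],[255,0,0,100,0],[255,0,0,100,0]]'
cat > fitw.py <<'E'
from h import *
import h,sys
H=np.array([.684,-.126]);Y=-.087
def rep(p,s):
    u=np.array([-np.cos(Y),-np.sin(Y)]);n=np.array([-np.sin(Y),np.cos(Y)]);d=np.array(p[:2])-H
    print(s,np.round(p,4),'along',round(d@u,4),'dist',round(d@n,4),'yaw err',round(p[2]-(Y-np.pi/2),3))
o=ctrl.get_obs();p0=[*o['tool_pos'][:2],Y-np.pi/2]
for n in('top','scene'):
    c=ctrl.calibration(n);im=ctrl.get_image(n);cv2.imwrite(f'pics/{n}{sys.argv[1]}.png',im[:,:,::-1])
    # free-running check of the ramp outline
    uv=proj(c,place(np.array([[.075,0,.016]]),p0))[0]
    for d in ctrl.outline_of(n,'wedge_heel'):
        r=d['rect']
        if abs(r[0]+r[2]/2-uv[0])<40 and abs(r[1]+r[3]/2-uv[1])<40:
            x,e=fit([(c,d['mask'].astype(float))],WEDGE,p0);print(n,round(d['conf'],2),np.round(r),round(e,3));rep(x,n)
rep(p0,'tcp')
E
python3 fitw.py 2; python3 rel.py .535 .118 .0121 1.484
```

```text
t: 6.25
tool_pos: [0.5318, 0.1178, 0.1075]
tool_rot: [-2.314, -2.123, 0.001]
contact_force: [-0.8, 0.1, -1.6]
opening: 0.0394
t: 6.92
tool_pos: [0.5338, 0.1184, 0.0116]
tool_rot: [2.314, 2.125, 0.001]
contact_force: [-6.1, -1.2, 13.4]
opening: 0.0395
top 0.95 [264. 256.  53.  24.] 0.975
top [ 0.5335  0.1129 -1.6389] along 0.1707 dist 0.2249 yaw err 0.019
scene 0.82 [314. 191.  26.  43.] 0.38
scene [ 0.5311  0.1255 -1.6519] along 0.1741 dist 0.2373 yaw err 0.006
tcp [ 0.5338  0.1184 -1.6578] along 0.1709 dist 0.2304 yaw err 0.0
t 7.1167 pos [0.5338 0.1184 0.0117] psi 1.486 F [-6.  -0.9 13.2] shift mm [-0.3  1.2 -0.4] dist 1.0 turn 0.002 q [0.08 0.11 1.95 0.   1.08 0.17]
```

```bash
python3 - <<'E'
import cv2,numpy as np
a=cv2.imread('pics/top2.png')[170:320,240:390];b=cv2.imread('pics/scene2.png')[165:315,270:420]
cv2.imwrite('pics/m2.png',np.hstack([cv2.resize(i,(400,400),interpolation=cv2.INTER_CUBIC) for i in(a,b)]))
E
```

```text
(no output)
```

View pics/m2.png

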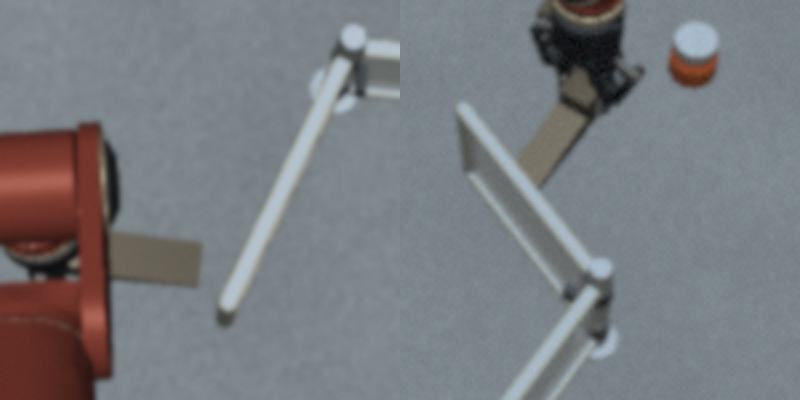

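The wedge lies flat in the gripper, with its thin end at top (316,269), pointing at the wing's outer half. The wing is undisturbed. I'll relieve the bench pressure by 1 mm and push in.

```bash
python3 - <<'E'
from h import *
t=ray(ctrl.calibration('top'),(315.8,268.6),.004);d=t[:2]-[.684,-.126];Y=-.087
print(t,'along',d@[-np.cos(Y),-np.sin(Y)],'heel dist',d@[-np.sin(Y),np.cos(Y)]+.125)
E
python3 -m creep '[[255,0,1,-1,0],[255,-10,1,-1,0],[255,-20,1,-1,0],[255,-30,1,-1,0],[255,-40,1,-1,0],[255,-50,1,-1,0],[255,-60,1,-1,0],[255,-70,1,-1,0],[255,-78,1,-1,0],[255,-85,1,-1,0],[255,-90,1,-1,0],[255,-90,1,-1,0]]'
python3 fitw.py 3; python3 rel.py .521 -.04 .0121 1.484
```

```text
[ 0.52457582 -0.0084979   0.004     ] along 0.1690310139593623 heel dist 0.22820527747489774
t: 8.12
tool_pos: [0.5279, 0.0272, 0.0117]
tool_rot: [2.314, 2.121, 0.006]
contact_force: [-0.8, 1.8, 6.8]
opening: 0.0397
top 0.59 [307. 260.  48.  24.] 2.46
top [ 0.528   0.0256 -1.6529] along 0.1686 dist 0.1374 yaw err 0.005
scene 0.7 [291. 212.  33.  49.] 1.016
scene [ 0.524   0.0243 -1.6361] along 0.1724 dist 0.1359 yaw err 0.022
tcp [ 0.5279  0.0272 -1.6578] along 0.1688 dist 0.139 yaw err 0.0
t 8.3167 pos [0.5279 0.0272 0.0117] psi 1.484 F [-0.2  0.7  6.5] shift mm [-67.5  -1.   -0.4] dist 68.0 turn 0.0 q [-0.09  0.07  1.99  0.    1.08 -0.  ]
```

```bash
python3 -m creep '[[255,-5,0,0,0],[255,-10,0,0,0],[255,-15,0,0,0],[255,-20,0,0,0],[255,-25,0,0,0],[255,-30,0,0,0],[255,-35,0,0,0],[255,-40,0,0,0],[255,-44,0,0,0],[255,-48,0,0,0],[255,-52,0,0,0],[255,-55,0,0,0]]'
python3 -m creep '[[255,0,0,0,0],[255,-2,0,0,0],[255,-4,0,0,0],[255,-6,0,0,0],[255,-6,0,0,0]]'
python3 rel.py .521 -.05 .0121 1.484
cat > wing.py <<'E'
from h import *
import sys
T=ctrl.calibration('top');im=ctrl.get_image('top');cv2.imwrite(f'pics/top{sys.argv[1]}.png',im[:,:,::-1])
s=ctrl.calibration('scene');im2=ctrl.get_image('scene');cv2.imwrite(f'pics/scene{sys.argv[1]}.png',im2[:,:,::-1])
a=im[170:320,270:420,::-1];b=im2[165:315,270:420,::-1]
cv2.imwrite(f'pics/m{sys.argv[1]}.png',np.hstack([cv2.resize(i,(400,400),interpolation=cv2.INTER_CUBIC) for i in(a,b)]))
H=np.array([.684,-.126]);Y=-.087;u=-np.array([np.cos(Y),np.sin(Y)])
e=H+.232*u;print('open wing end predicted in crops',(proj(T,[[*e,.16]])-[270,170])*400/150,(proj(s,[[*e,.16]])-[270,165])*400/150+[400,0])
E
python3 wing.py 4
```

```text
t: 9.32
tool_pos: [0.5231, -0.0266, 0.0117]
tool_rot: [2.314, 2.122, 0.007]
contact_force: [-0.4, 6.9, 7.6]
opening: 0.0394
t: 9.73
tool_pos: [0.5226, -0.0328, 0.0117]
tool_rot: [2.314, 2.122, 0.007]
contact_force: [0.4, 6.3, 7.4]
opening: 0.0394
t 9.7333 pos [ 0.5226 -0.0328  0.0117] psi 1.485 F [0.4 6.3 7.4] shift mm [-17.3  -0.1  -0.4] dist 17.0 turn 0.001 q [-0.21  0.06  2.    0.    1.07 -0.12]
open wing end predicted in crops [[248.69665825 326.62184898]] [[399.40645409 151.14064457]]
```

View pics/m4.png

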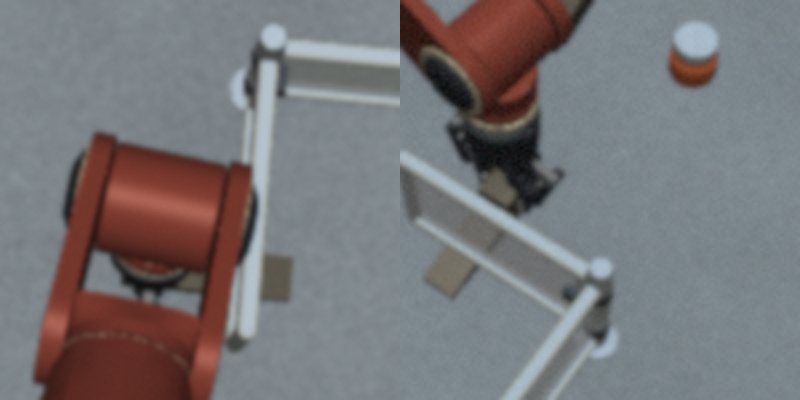

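The wing is now open at about its stop: its end is at crop (246,333) against a predicted (249,327). The thin end sticks out squarely beyond it. I'll drive on into the jam and watch the force.

```bash
python3 - <<'E'
from h import *
t=ray(ctrl.calibration('top'),(379.5,274.2),.004);d=t[:2]-[.684,-.126];Y=-.087
print(t,'along',d@[-np.cos(Y),-np.sin(Y)],'heel dist',d@[-np.sin(Y),np.cos(Y)]+.125)
E
python3 -m creep '[[255,-2,0,0,0],[255,-4,0,0,0],[255,-6,0,0,0],[255,-7,0,0,0],[255,-8,0,0,0],[255,-8,0,0,0]]'
python3 -m creep '[[255,-1,0,0,0],[255,-2,0,0,0],[255,-3,0,0,0],[255,-4,0,0,0],[255,-4,0,0,0]]'
python3 fitw.py 5
```

```text
[ 0.51294111 -0.15894458  0.004     ] along 0.16754936040087315 heel dist 0.07731666128314796
t: 10.33
tool_pos: [0.5221, -0.0391, 0.0117]
tool_rot: [-2.315, -2.123, -0.01]
contact_force: [1.3, 12.1, 8.1]
opening: 0.0394
t: 10.75
tool_pos: [0.5217, -0.0427, 0.0117]
tool_rot: [-2.315, -2.123, -0.011]
contact_force: [2.2, 14.4, 8.5]
opening: 0.0392
top 0.71 [319. 266.  65.  20.] 2.405
top [ 0.5194 -0.0485 -1.6315] along 0.1707 dist 0.0629 yaw err 0.026
scene 0.55 [279. 229.  30.  52.] 1.357
scene [ 0.5121 -0.0515 -1.5923] along 0.1777 dist 0.0593 yaw err 0.065
tcp [ 0.5217 -0.0427 -1.6578] along 0.1689 dist 0.0689 yaw err 0.0
```

```bash
python3 -m creep '[[255,-1,0,0,0],[255,-2,0,0,0],[255,-3,0,0,0],[255,-4,0,0,0],[255,-5,0,0,0],[255,-6,0,0,0],[255,-6,0,0,0],[255,-6,0,0,0]]'
python3 wing.py 6; python3 rel.py .521 -.05 .0121 1.484
```

```text
t: 11.62
tool_pos: [0.5212, -0.0483, 0.0117]
tool_rot: [-2.314, -2.123, -0.011]
contact_force: [2.2, 15.5, 9.7]
opening: 0.0398
open wing end predicted in crops [[248.69665825 326.62184898]] [[399.40645409 151.14064457]]
t 11.7167 pos [ 0.5212 -0.0482  0.0117] psi 1.485 F [ 2.3 15.1  9.1] shift mm [-1.8 -0.  -0.4] dist 2.0 turn 0.001 q [-0.24  0.06  2.    0.01  1.08 -0.16]
```

View pics/m6.png

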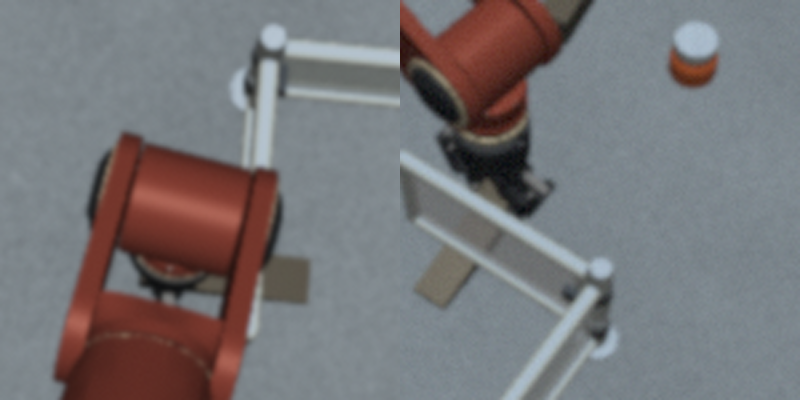

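The thin end has moved on to crop (310,281), which puts the heel about 62 mm from the wing plane at 15 N. That is within the jam range, so I'm letting go and rising.

```bash
python3 -m creep '[[200,0,0,0,0],[0,0,0,0,0],[0,0,0,0,0],[0,0,0,0,0],[0,0,0,0,0],[0,0,0,0,0],[0,0,0,0,0],[0,0,0,0,0]]'
python3 -m creep '[[0,0,0,-10,0],[0,0,0,-25,0],[0,0,0,-45,0],[0,0,0,-70,0],[0,0,0,-100,0],[0,0,0,-130,0],[0,0,0,-160,0],[0,0,0,-190,0],[0,20,0,-220,0],[0,60,0,-230,0],[0,100,0,-230,0],[0,140,0,-230,0]]'
python3 -m creep '[[0,40,0,0,0],[0,80,0,0,0],[0,120,0,0,0],[0,160,0,0,0],[0,200,0,0,0],[0,200,0,0,0]]'
python3 wing.py 7;python3 fitw.py 8
```

```text
t: 12.38
tool_pos: [0.5186, -0.0518, 0.0092]
tool_rot: [-2.316, -2.122, 0.0]
contact_force: [-0.7, 0.6, 0.2]
opening: 0.0855
t: 13.38
tool_pos: [0.5316, 0.089, 0.2424]
tool_rot: [2.315, 2.119, 0.006]
contact_force: [1.2, 1.0, -0.1]
opening: 0.0857
t: 13.88
tool_pos: [0.5475, 0.2929, 0.2398]
tool_rot: [-2.308, -2.128, -0.003]
contact_force: [-1.1, -0.3, 0.5]
opening: 0.0851
open wing end predicted in crops [[248.69665825 326.62184898]] [[399.40645409 151.14064457]]
scene 0.25 [326. 146.  21.  37.] 0.506
scene [ 0.4453  0.2601 -1.5285] along 0.2714 dist 0.3639 yaw err 0.129
tcp [ 0.5479  0.2884 -1.6578] along 0.1716 dist 0.401 yaw err 0.0
```

View pics/m7.png

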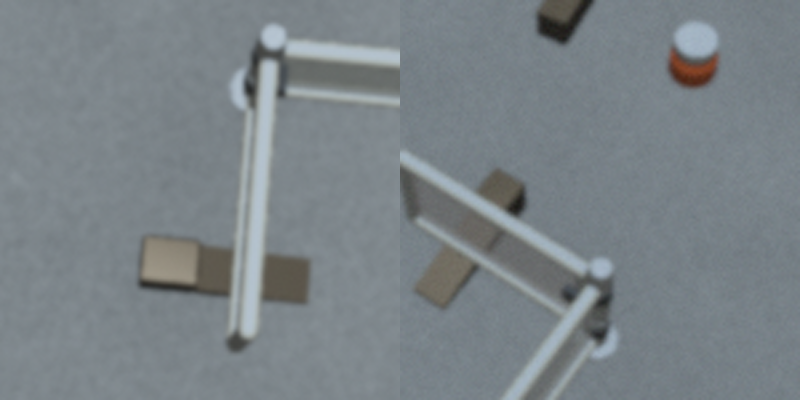

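The wedge stays put, the wing is open and the gripper is clear. One last numerical check of the final pose and the bystanders.

```bash
python3 - <<'E'
from h import *
H=np.array([.684,-.126]);Y=-.087;u=-np.array([np.cos(Y),np.sin(Y)]);n=np.array([-np.sin(Y),np.cos(Y)])
p0=[.5195,-.05,Y-np.pi/2]
for cam in('top','scene'):
    c=ctrl.calibration(cam);im=ctrl.get_image(cam);uv=proj(c,place(np.array([[.05,0,.016]]),p0))[0]
    for d in ctrl.outline_of(cam,'wedge_heel'):
        r=d['rect']
        if abs(r[0]+r[2]/2-uv[0])<15 and abs(r[1]+r[3]/2-uv[1])<15:
            x,e=fit([(c,cv2.morphologyEx(d['mask'].astype(np.uint8),cv2.MORPH_CLOSE,np.ones((15,15))).astype(float))],WEDGE,p0)
            q=x[:2]-H;print(cam,np.round(x,4),'err',round(e,3),'along',round(q@u,4),'dist',round(q@n,4),'yaw err',round(x[2]-p0[2],3))
    for l in('block','jar','tub'):
        d=ctrl.boxes_of(cam,l)[:1];print(cam,l,[np.round(i['rect']) for i in d])
T=ctrl.calibration('top');f=lambda u,v,z:ray(T,(270+u*.375,170+v*.375),z)[:2]
for z in(.15,.166):
    a,b=f(268,70,z),f(248,331,z);w=b-a;print('wing angle from bar',np.arctan2(w[1],w[0])-(np.pi+Y)+np.pi/2*0, np.arctan2(*(b-H)[::-1])-(np.pi+Y))
b1=f(170,261,.05);t=f(309,281,.004);print('heel top',(b1-H)@u,(b1-H)@n,'tip',(t-H)@u,(t-H)@n+.125)
print(ctrl.get_obs()['t'])
E
```

```text
top [ 0.523  -0.0477 -1.6604] err 0.058 along 0.1672 dist 0.064 yaw err -0.003
top block [array([188., 287.,  48.,  23.])]
top jar [array([203., 214.,  31.,  24.])]
top tub [array([474., 277.,  66.,  81.])]
scene [ 0.5169 -0.0455 -1.6369] err 0.766 along 0.1734 dist 0.0656 yaw err 0.021
scene block [array([326., 145.,  19.,  40.])]
scene jar [array([369., 168.,  21.,  30.])]
scene tub [array([144., 299.,  88.,  80.])]
wing angle from bar 0.004470310100906261 0.0024155483238450515
wing angle from bar 0.004470310100906261 -0.003224265277014915
heel top 0.17015019557035124 0.06241325669599032 tip 0.16885814706401575 0.06210911990813152
14.6833
```

```bash
python3 -c "
from station import ctrl
print(ctrl.finish_job())"
```

```text
the job is handed in; nothing more can be done
None
```

I pushed the dark grey wedge by its heel, thin end first and flat on the bench, under the wing's outer half from the closing side. I then let go, moved the arm clear and handed the job in at about 14.7 s.

**Wedge position:** it crosses about 168 mm out from the hinge and is square to the wing within about 0.01 rad in the top view. The heel centre is 62–64 mm from the wing's plane, inside the 58–65 mm jam range.

**Wing:** it stands within about 0.005 rad of its stop. The push reached about 15 N at the end, up from about 6 N before the ramp bit. The wedge was still in place after I let go.

**Bystanders:** the block, jar and tub are where they started, within the detector's error.

**Doubtful checks:**
- I inferred the 2–4 mm lift from the wedge depth and force; I did not measure it directly.
- The final fit from the scene camera was poor because the wing hides part of the wedge. It gave 65.6 mm and 0.02 rad off square, so I relied on the top view.

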